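Bridge the gap and hold the sample crate's gate open

TASK

A colleague is about to slide the glassware out of the crate: first push the loose metal step up against the crate's sill so that it sits flush, square and centred on it with no gap. Then squeeze the catch with the wide tabs until it stops, after it the catch with the narrow tabs, and pull the gate by its upright handle post past its detent to wide open, about 70 degrees. Finish while still holding the gate wide open by the handle, since its spring would pull it shut; leave the step flush and the things standing around where they are.

Things in the scene. Friction and masses are not known exactly. Their poses are not given: they have to be found in the camera images.
- crate: Open-topped grey crate fixed to the worktop, 170 x 150 mm in plan, walls 100 mm high, low glassware inside. Origin on the worktop, in the gate's plane; y points out through the gate (world +y within about 15 degrees), x runs along the gate, z up. Closed gate: plane y = 0, x = -75 to +72 mm, z = 52 to 100 mm. Nothing on it stands higher than 173 mm.
- sill (a point): Middle of the top edge of the sill's upright front face: crate frame (0, 15, 20) mm, axes as the crate's. The sill is the edge of the crate's 20 mm thick floor, outside the gate, 170 mm long in x.
- step: Loose flat aluminium step, 150 (x) x 130 (y) x 20 mm, 0.3 to 0.65 kg; origin at the centre of its underside, axes roughly as the crate's. It starts 40 to 70 mm short of the sill, up to 30 mm off centre, askew. Its inner (-y) face goes against the sill: its origin then lies at crate y = +80 mm. With the step in place the gate swings over it and its fin.
- step_fin (a point): On the step's upright grip fin, 7 mm below its top, at step frame (-30, 47, 40) mm. The fin is 12 mm thick (x), 30 mm long (y), its top 47 mm above the worktop. Axes as the step's.
- step_corner_near (a point): Top corner of the step's inner face at its -x end, step frame (-75, -65, 20) mm.
- step_corner_far (a point): Top corner of the step's inner face at its +x end, step frame (75, -65, 20) mm.
- wide_mount: Base of the catch with wide tabs (32 mm along x), fixed on the crate's top rail (top z = 113 mm, y = -70 to -12 mm) at crate x = -35 or +35 mm (varies). Origin on the rail's top, crate y = -30 mm, axes as the crate's. Its fixed upright tab: y = -36 to -30 mm in this frame, 57 mm high.
- wide_tab (a point): On the wide catch's moving tab; latched, it is 45 mm above the rail, at mount (0, 1) mm. Tab 6 mm thick, upright when latched, 57 mm high. From its foot an arm (top 8 mm above the rail) runs forward and hooks over the gate. Squeeze from above along y, fingertips 24 to 30 mm above the rail (the arm rises to 21): the pinch goes from 40 to about 20 mm and ends centred near mount y = -26 mm.
- wide_catch (a joint): Moving tab and hook of the wide catch, rad: 0 latched, 0.4 fully squeezed (stop, the tab tilted back to the fixed one); above 0.3 its hook is clear of the gate. Pin along x, 25 mm below the mount's origin. Friction, about 4 N at the tab; it stays where it is left.
- narrow_mount: Base of the catch with narrow tabs (12 mm along x), at the other of the two places on the rail; otherwise as wide_mount.
- narrow_tab (a point): On the narrow catch's moving tab; as wide_tab.
- narrow_catch (a joint): Moving tab and hook of the narrow catch, as wide_catch: 0 latched, 0.4 fully squeezed, above 0.3 clear; stays where it is left.
- handle (a point): On the axis of the gate's upright round steel handle post, 14 mm diameter, z = 60 to 150 mm; this point is at z = 135 mm. Gate closed: crate (50, 45) mm; it swings with the gate, 133 mm from the hinge axis. Two thin bars at z = 70 and 90 mm join it to the gate. Axes turn with the gate.
- gate_hinge (a point): On the gate's upright hinge axis, crate (-75, 0, 100) mm.
- gate (a joint): Gate angle, rad: 0 closed, up to 1.5 (stop), swinging out towards crate +y, anticlockwise seen from above. Locked until both catches are squeezed. A spring pulls it shut with about 0.5 N at the handle when closed, 2.3 N wide open; a detent between about 0.3 and 0.7 rad adds about 2 N. Let go, it goes back to the detent or shuts.
- tape: Roll of label tape lying on the right, 96 mm across, 25 mm high. Bystander: leave. Origin under its centre.
- marker: Marker pen lying on the right, 135 x 17 mm. Bystander: leave. Origin under its centre.
- flask: Conical flask standing on the left, 102 mm across, 167 mm high. Bystander: leave. Origin under its centre.
- bottle: Amber bottle standing on the right, 70 mm across, 168 mm high. Bystander: leave. Origin under its centre.
- jar: White jar standing far right, near the front edge, 82 mm across, 152 mm high. Bystander: leave. Origin under its centre.

How it is judged:
By the outcome, as a careful person would: the job done as asked, in the order asked, and still so for the second after the job is handed in, while the arm keeps its last pose, push and grip.
It also fails if it takes over 72 s, if anything falls off the work surface, if the arm or the gripper's body presses on something with over 40 N, if the wrist force passes 120 N, or if a joint passes its speed limit or range.

ROBOT

A 6-joint arm with a two-finger parallel gripper is mounted at the origin on a cart in front of the work surface, level with it; the furniture and walls round the work are solid. World frame = base frame: x ahead of the robot, y to its left, z up, the work surface at z = 0. Lengths are in mm, angles in degrees, forces in N, time in s.
With the tool pointing down it reaches from about 250 to 725 mm from the base axis. Payload 9.7 kg.
Tool frame: the origin (TCP) lies between the finger pads; the fingertips stand 19 mm ahead of it and the grasp point (between the pads) is the TCP; z points along the fingers, y is the direction in which the jaws open and shut (so a half turn about z gives the same grasp; the last joint's range is limited). The gripper opens to 85 mm and grips with 20 to 120 N. Pads are 22 mm wide; open, the fingers measure 114 mm over their backs; the gripper's body (76 mm by 85 mm) begins 54 mm behind the grasp point. The pads swing forward as they close: fully open they stand 13 mm farther back than shut.
Start: joints at [-68.526, 4.979, 10.078, 95.1, 0, 90], TCP at [201.345, -511.818, 250.284] pointing down, gripper open.
Joint ranges: [-179.16, 179.16], [-48.56, 103.87], [-65.8, 70.77], [-126.05, 130.52], [-82.76, 87.17], [-180, 180]. Speed limits (degrees/s): [127.2, 127.2, 147.25, 180, 180, 180].

INTERFACE

Orientations are given as a 3x3 rotation matrix whose columns are the frame's x, y, z axes.
In Python, from bench import manip gives the robot as it stands.
- The arm moves only by the tool carry_out, never from a script. Its argument "deltas" is a list of rows, each a list of 7 numbers: the shift along the tool's x, y, z in m, then the turn, a rotation vector about the tool's x, y, z in rad, then the finger opening in m, from 0 to 0.0854. In form: [[x, y, z, wx, wy, wz, fingers], ...]. A call has 1 to 5 rows; each row is the pose to reach, as a shift and turn from the pose measured when the call began, along the tool's axes at that moment; what a row does not reach only later rows make up. A row lasts 1/10 s, in which the tool goes at most 50 mm and 8.59 degrees, less where a joint would pass 70% of its speed; a pose out of reach is approached as far as the arm can. A call with a gripper value outside its range is refused whole. The fingers move at their own pace and stop on an object; the grip force is fixed at half the most. Time passes only in rows, so rows that repeat a pose let the fingers close. It gives the time, the measured TCP pose, the force and the opening at its end, in the units of the state.
- manip.state(): the state, without advancing time (a new reading comes with each control period).
- manip.snapshot(name): name is "scene" or "top" or "wrist"; returns the picture (384x512x3 uint8, red, green, blue); there is no depth.
- manip.camera_model(name): a dict with "mtx" (3x3 intrinsics, pixels), "xyz" and "attitude" of the camera in the world. Camera axes: x right, y up, looking along -z (the intrinsics and any distortion apply to the point x, -y, -z); pixel columns grow to the right and rows downward; lengths in mm; the calibration is good to about 2 mm. A picture is of the moment at which its call begins: read the wrist's pose just before it. camera_model takes no time and is no camera call; for the wrist camera it gives the pose at the moment of the call.
- manip.sign_off(): hands the job in, once; it reports no verdict.
Trained networks look in the newest picture that a camera, given by its name, has taken for a name from the list of things; names that differ only in an ending like _2 or _b are one class to them, and where a whole thing is asked for, a point or a joint stands for the part that bears it (a point fixed in the world has none). Each returns a list of dicts, best first, with "confidence" (0 to 1); they miss things now and then, are a little off and sometimes report something else, mostly with a low value. They report only what shows in the picture. A call takes as long as a camera call.
- manip.spot_in(label, camera): "point" ([column, row] in pixels, amid what is visible of it).
- manip.place_of(label, camera): "point" ([column, row] in pixels: a listed point, or the origin of a listed thing).
The state is a dict: "time": time; "joint_positions": joint angles; "joint_vel": joint speeds; "joint_torque": joint torques, N m; "tcp_pos": TCP position; "tcp_rot": TCP orientation; "ft_force": force on the tool from outside, world axes, zero at the start; "torque": the same for the moment, N m; "opening": finger opening in mm.
Only numpy, scipy, OpenCV 4.12 (cv2) and the standard library are available. Lean on these libraries where they do the work, as an engineer would, in place of code of your own. Each camera call takes 0.05 s, during which the arm holds its last target. There are 200 camera calls.

## Working session

There is one attempt and no reset: what is moved stays moved. The work goes in short steps, Python scripts to look and compute and a tool call to move; the robot and the scene stay as the last step left them, time stands still between calls to the robot, and variables do not carry over. Pictures are saved under pics/ and viewed, about 8 in all and at most 12, crops included, and the job is handed in when it is done.

Besides the shell and the picture viewer there is one more tool, called after "Emit:" as name(argument=value, ...) on one line, values as JSON. carry_out: Moves the arm, as the interface text tells. Its arguments: {"type":"object","properties":{"deltas":{"type":"array","items":{"type":"array","items":{"type":"number"}}}},"required":["deltas"]}

```bash
ls; mkdir -p pics; cat > h.py <<'E'
import numpy as np, cv2
from bench import manip
def ray(cam,px):
    m=manip.camera_model(cam); K=np.array(m["mtx"]);d=np.array(m.get("dist",np.zeros(5)),float) if "dist" in m else None
    p=cv2.undistortPoints(np.array([[px]],float),K,d)[0,0]
    v=np.array(m["attitude"])@np.array([p[0],-p[1],-1]); return np.array(m["xyz"],float),v/np.linalg.norm(v)
def tri(rs):
    A=sum(np.eye(3)-np.outer(v,v) for o,v in rs);b=sum((np.eye(3)-np.outer(v,v))@o for o,v in rs)
    x=np.linalg.solve(A,b);return x,[round(float(np.linalg.norm(np.cross(x-o,v))),1) for o,v in rs]
def atz(r,z): o,v=r; return o+v*(z-o[2])/v[2]
def proj(cam,X):
    m=manip.camera_model(cam);p=np.array(m["attitude"]).T@(np.array(X,float)-m["xyz"]);p=np.array([p[0],-p[1],-p[2]])
    q=np.array(m["mtx"])@p;return q[:2]/q[2]
def best(f,l,c):
    r=f(l,c);return (np.array(r[0]["point"]),r[0]["confidence"]) if r else None
E
python3 - <<'E'
from h import *
np.set_printoptions(precision=1,suppress=True)
s=manip.state();print({k:s[k] for k in("time","tcp_pos","tcp_rot","opening","ft_force")})
ims=[]
for c in("scene","top","wrist"):
    im=manip.snapshot(c);cv2.imwrite(f"pics/{c}0.png",im[:,:,::-1]);m=manip.camera_model(c);print(c,m.keys(),np.array(m["mtx"]).tolist(),np.array(m["xyz"]),np.array(m["attitude"]).tolist())
for l in "crate sill step step_fin step_corner_near step_corner_far wide_mount wide_tab narrow_mount narrow_tab handle gate_hinge tape marker flask bottle jar".split():
    rs={}
    for c in("scene","top"):
        b=best(manip.place_of,l,c)
        if b: rs[c]=b
    out=tri([ray(c,b[0]) for c,b in rs.items()]) if len(rs)==2 else None
    print(l,{c:(b[0].round(0).tolist(),round(b[1],2)) for c,b in rs.items()},out)
E
```

```text
pics
{'time': 0.0, 'tcp_pos': array([ 201.3, -511.6,  249.5]), 'tcp_rot': array([[ 0.9,  0.4, -0. ],
       [ 0.4, -0.9,  0. ],
       [ 0. , -0. , -1. ]]), 'opening': 85.69655714747209, 'ft_force': array([ 1.3, -0.1, -0.1])}
scene dict_keys(['mtx', 'xyz', 'attitude']) [[452.39291252673877, 0.0, 254.3648432189123], [0.0, 452.39291252673877, 190.03653778007205], [0.0, 0.0, 1.0]] [  -20.3 -1221.1  1026. ] [[0.9126373357426858, 0.24176297512608522, -0.3296115247783003], [-0.4086724381366823, 0.5220047816402436, -0.7486640409770869], [-0.008940453898533617, 0.817961901192779, 0.5752029176570497]]
top dict_keys(['mtx', 'xyz', 'attitude']) [[443.2269459292745, 0.0, 258.97823572078096], [0.0, 443.2269459292745, 194.91781530094596], [0.0, 0.0, 1.0]] [ 398.3  -65.2 1873.3] [[0.002674187258716539, 0.9978569311826087, -0.06537884683391336], [-0.9999375724704433, 0.0019590113681612364, -0.011000610727417147], [-0.010848957757410044, 0.06540418308706562, 0.9977998762027843]]
wrist dict_keys(['mtx', 'xyz', 'attitude']) [[292.34224360264756, 0.0, 255.72440271669862], [0.0, 292.34224360264756, 192.3
[... 1363 characters left out ...]
]), [96.3, 96.3])
handle {'scene': ([321.0, 280.0], 0.73), 'top': ([260.0, 176.0], 0.49)} (array([ 705.3,  -81.9, -376.4]), [71.0, 71.0])
gate_hinge {'scene': ([244.0, 206.0], 0.56)} None
tape {'scene': ([286.0, 286.0], 0.76), 'top': ([340.0, 213.0], 0.76)} (array([ 445.4, -386.5,    1.3]), [2.0, 2.0])
marker {'scene': ([279.0, 271.0], 0.59), 'top': ([325.0, 207.0], 0.56)} (array([ 465. , -321.2,   -2.3]), [7.4, 7.4])
flask {'scene': ([239.0, 191.0], 0.25), 'top': ([148.0, 193.0], 0.85)} (array([ 591.3,  470.1, -237.9]), [48.6, 48.6])
bottle {'scene': ([321.0, 280.0], 0.9), 'top': ([345.0, 191.0], 0.65)} (array([ 546.2, -411. ,    7. ]), [8.4, 8.4])
jar {'scene': ([295.0, 323.0], 0.83)} None
```

```bash
python3 - <<'E'
import cv2,numpy as np
a=cv2.imread("pics/top0.png")[140:260,190:370];b=cv2.imread("pics/scene0.png")[130:330,150:370]
a=cv2.resize(a,None,fx=2.22,fy=2.22,interpolation=cv2.INTER_CUBIC)
b=cv2.resize(b,None,fx=1.8,fy=1.8,interpolation=cv2.INTER_CUBIC)
H=max(a.shape[0],b.shape[0]);p=lambda i:cv2.copyMakeBorder(i,0,H-i.shape[0],0,0,cv2.BORDER_CONSTANT)
cv2.imwrite("pics/v1.png",np.hstack([p(a),p(b)]));print(a.shape,b.shape)
E
```

```text
(266, 400, 3) (360, 396, 3)
```

View pics/v1.png

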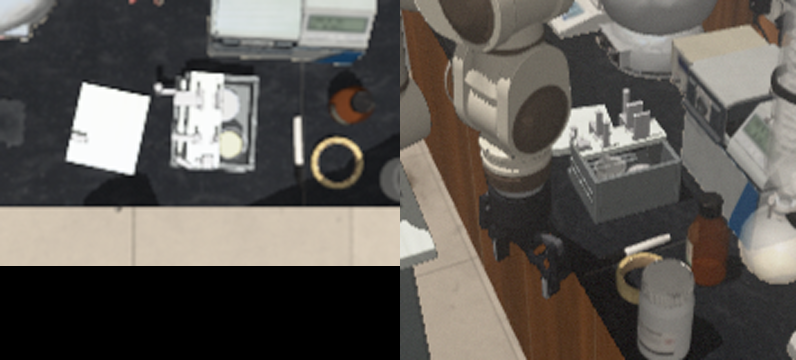

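```bash
cat >> h.py <<'E'
from scipy.spatial.transform import Rotation as Ro
def go(xyz,az):
    s=manip.state();R=np.array(s["tcp_rot"]);a=np.radians(az)
    T=np.array([[np.cos(a),np.sin(a),0],[np.sin(a),-np.cos(a),0],[0,0,-1]]).astype(float)
    d=R.T@(np.array(xyz)-s["tcp_pos"])/1000; w=Ro.from_matrix(R.T@T).as_rotvec()
    print("row",d.round(4).tolist(),w.round(4).tolist(),"|d|",(np.linalg.norm(d)*1000).round(),"deg",np.degrees(np.linalg.norm(w)).round(1))
def st():
    s=manip.state();R=np.array(s["tcp_rot"]);print("t",round(s["time"],2),"tcp",np.round(s["tcp_pos"],1),"az",np.degrees(np.arctan2(R[1,0],R[0,0])).round(1),"tilt",np.degrees(np.arccos(-R[2,2])).round(1),"F",np.round(s["ft_force"],1),"open",round(s["opening"],1),"j",np.round(s["joint_positions"],0))
E
python3 -c "
from h import *
st();go([490,10,360],85)"
```

```text
t 1.85 tcp [ 201.4 -511.8  250.3] az 21.5 tilt 0.0 F [ 0.3  0.5 -0.5] open 85.4 j [-69.   5.  10.  95.   0.  90.]
row [0.4596, -0.3799, -0.1097] [0.0, 0.0, -1.1087] |d| 606.0 deg 63.5
```

Emit:
carry_out(deltas=[[0.05,-0.04,-0.1,0,0,-0.15,0.085],[0.46,-0.38,-0.11,0,0,-1.1,0.085],[0.46,-0.38,-0.11,0,0,-1.1,0.085],[0.46,-0.38,-0.11,0,0,-1.1,0.085],[0.46,-0.38,-0.11,0,0,-1.1,0.085]])

```text
time: 2.35
tcp_pos: [311.2, -312.9, 316.4]
tcp_rot: [[0.426, 0.905, 0.001], [0.905, -0.426, -0.0], [-0.0, 0.001, -1.0]]
ft_force: [0.9, -1.2, -0.1]
opening: 85.1
```

```bash
python3 -c "
from h import *
st();go([490,10,360],85)"
```

```text
t 2.35 tcp [ 311.2 -312.9  316.4] az 64.8 tilt 0.0 F [ 0.9 -1.2 -0.1] open 85.1 j [-45.  -8.   5. 103.   0.  70.]
row [0.3683, 0.024, -0.0436] [0.0006, 0.0003, -0.3532] |d| 372.0 deg 20.2
```

Emit:
carry_out(deltas=[[0.37,0.024,-0.044,0,0,-0.35,0.085],[0.37,0.024,-0.044,0,0,-0.35,0.085],[0.37,0.024,-0.044,0,0,-0.35,0.085],[0.37,0.024,-0.044,0,0,-0.35,0.085],[0.37,0.024,-0.044,0,0,-0.35,0.085]])

```text
time: 2.85
tcp_pos: [431.2, -95.2, 346.2]
tcp_rot: [[0.09, 0.996, 0.001], [0.996, -0.09, -0.001], [-0.001, 0.002, -1.0]]
ft_force: [1.5, -0.7, 1.1]
opening: 84.8
```

Emit:
carry_out(deltas=[[0.13,0.0,0.0,0,0,0,0.085],[0.13,0,0,0,0,0,0.085],[0.13,0,0,0,0,0,0.085]])

```text
time: 3.15
tcp_pos: [442.8, 37.1, 346.2]
tcp_rot: [[0.088, 0.996, 0.002], [0.996, -0.088, -0.0], [-0.0, 0.002, -1.0]]
ft_force: [0.2, -0.3, -0.8]
opening: 85.1
```

```bash
cat > look.py <<'E'
from h import *
import sys,pickle
np.set_printoptions(precision=1,suppress=True)
st();n=sys.argv[1];c=sys.argv[2]
im=manip.snapshot(c).copy();im=im[:,:,::-1].copy()
cv2.imwrite(f"pics/{n}.png",im);D={}
for l in sys.argv[3:]:
    b=best(manip.place_of,l,c)
    if b: D[l]=ray(c,b[0]);print(l,b[0].round(1),round(b[1],2));q=tuple(int(v) for v in b[0]);cv2.circle(im,q,3,(0,0,255),1);cv2.putText(im,l,q,0,.4,(255,0,255),1)
pickle.dump(D,open(n+".pkl","wb"));cv2.imwrite(f"pics/{n}_a.png",cv2.resize(im,None,fx=1.5,fy=1.5))
E
python3 look.py w1 wrist sill step step_fin step_corner_near step_corner_far wide_mount wide_tab narrow_mount narrow_tab handle gate_hinge crate
```

```text
t 3.15 tcp [442.8  37.1 346.2] az 84.9 tilt 0.1 F [ 0.2 -0.3 -0.8] open 85.1 j [  5.  -6.  10. 106.  -0. 100.]
sill [310.  225.3] 0.9
step [298.1 150.6] 0.65
step_fin [284.  118.8] 0.96
step_corner_near [244.5 186. ] 0.74
step_corner_far [335.6 196.6] 0.83
wide_mount [348.1 278.9] 0.73
wide_tab [357.8 302. ] 0.79
narrow_mount [296.3 282.5] 0.79
narrow_tab [297.5 301. ] 0.68
handle [366.4 232.4] 0.61
gate_hinge [267.2 258. ] 0.61
crate [307.5 227.2] 0.76
```

View pics/w1_a.png

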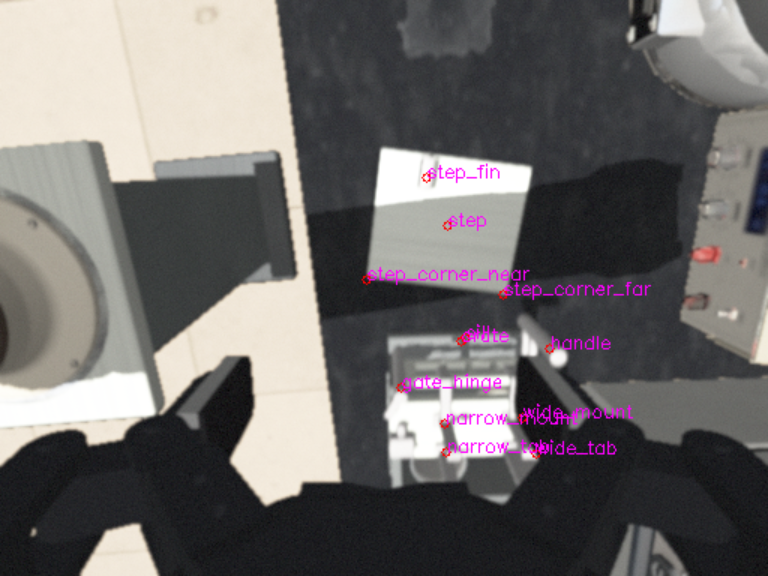

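Emit:
carry_out(deltas=[[0.02,0.09,0.04,0,0,0,0.085],[0.02,0.09,0.04,0,0,0,0.085],[0.02,0.09,0.04,0,0,0,0.085],[0.02,0.09,0.04,0,0,0,0.085]])

```text
time: 4.2
tcp_pos: [534.7, 45.3, 304.6]
tcp_rot: [[0.092, 0.996, -0.002], [0.996, -0.092, -0.001], [-0.001, -0.002, -1.0]]
ft_force: [-1.1, -0.0, 1.3]
opening: 84.8
```

```bash
python3 look.py w2 wrist sill step step_fin step_corner_near step_corner_far wide_mount wide_tab narrow_mount narrow_tab handle gate_hinge crate
cat > tr.py <<'E'
from h import *
import sys,pickle
a,b=[pickle.load(open(f+".pkl","rb")) for f in sys.argv[1:3]]
for l in a:
    if l in b: X,e=tri([a[l],b[l]]);print(l,X.round(1),e)
E
python3 tr.py w1 w2
```

```text
t 4.2 tcp [534.7  45.3 304.6] az 84.7 tilt 0.1 F [-1.1 -0.   1.3] open 84.8 j [  5.   5.  16. 101.  -0. 100.]
sill [254.8 241.9] 0.82
step [240.2 163.5] 0.94
step_fin [217.8 131. ] 0.9
step_corner_near [184.4 203.9] 0.58
step_corner_far [283.4 216.1] 0.83
wide_mount [285.2 312.2] 0.94
wide_tab [288.1 335.4] 0.89
narrow_mount [228.  311.3] 0.95
narrow_tab [227.8 307.1] 0.57
handle [300.3 262.5] 0.76
gate_hinge [198.8 283.6] 0.72
crate [252.8 246.9] 0.88
sill [522.8 -78.9  20. ] [1.8, 1.8]
step [ 5.121e+02  4.010e+01 -1.000e-01] [1.5, 1.5]
step_fin [489.4  91.5  35. ] [1.9, 1.9]
step_corner_near [421.2 -12.2   4.4] [0.6, 0.6]
step_corner_far [570.5 -46.1   1.7] [0.2, 0.2]
wide_mount [ 555.4 -129.3  117.6] [1.2, 1.2]
wide_tab [ 556.2 -139.8  149. ] [1.8, 1.8]
narrow_mount [ 484.3 -128.8  111.6] [1.8, 1.8]
narrow_tab [ 483.6 -137.5  115.6] [16.2, 16.2]
handle [577.4 -60.  122.3] [0.3, 0.3]
gate_hinge [447.4 -98.5  90.7] [1.9, 1.9]
crate [519.  -89.5  13.1] [1.6, 1.6]
```

View pics/w2_a.png

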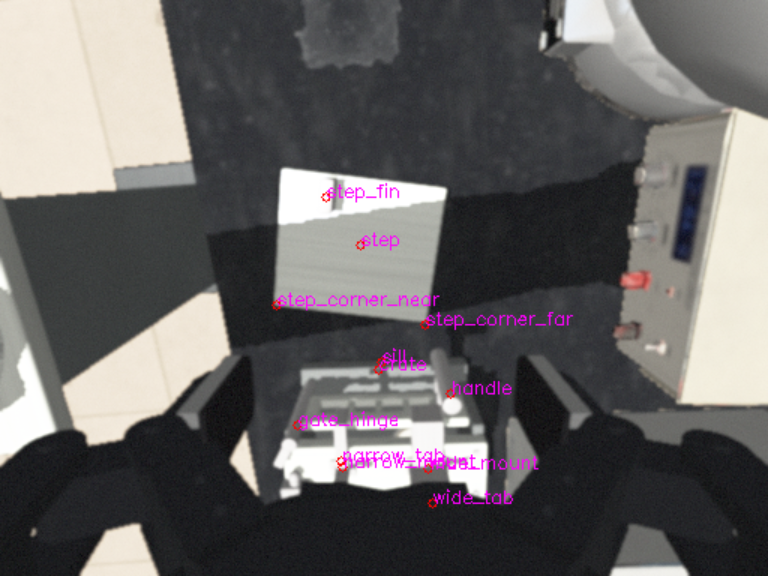

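```bash
cat > fit.py <<'E'
from h import *
import pickle,sys
from scipy.optimize import least_squares
np.set_printoptions(precision=1,suppress=True)
C=dict(sill=(0,15,20),crate=(0,0,0),wide_mount=(35,-30,113),narrow_mount=(-35,-30,113),wide_tab=(35,-29,158),narrow_tab=(-35,-29,158),handle=(50,45,135),gate_hinge=(-75,0,100))
S=dict(step=(0,0,0),step_fin=(-30,47,40),step_corner_near=(-75,-65,20),step_corner_far=(75,-65,20))
V=[pickle.load(open(f+".pkl","rb")) for f in sys.argv[1:]]
for n,M,g in(("crate",C,(522,-92,0)),("step",S,(512,40,-.2))):
    it=[(l,*v[l],M[l]) for v in V for l in M if l in v]
    if len(it)<2: continue
    def res(p,full=False):
        c,s=np.cos(p[2]),np.sin(p[2]);r=[]
        for l,o,v,m in it:
            X=np.array([p[0]+c*m[0]-s*m[1],p[1]+s*m[0]+c*m[1],m[2]]);r.append((atz((o,v),m[2])-X)[:2])
        return np.array(r) if full else np.ravel(r)
    f=least_squares(res,g,loss="soft_l1",f_scale=4,x_scale=(1,1,.01));print(n,f.x[:2],"yaw",np.degrees(f.x[2]).round(2))
    for (l,*_),e in zip(it,res(f.x,True)):print("  ",l,e)
E
python3 fit.py w1 w2
```

```text
crate [521.9 -97.3] yaw -3.49
   sill [0.5 1.5]
   crate [-0.4  0.6]
   wide_mount [ 1.2 -1.6]
   narrow_mount [-0.3 -4.9]
   wide_tab [-0.9 -6.8]
   narrow_tab [-4.9 -2.5]
   handle [-2.   1.6]
   gate_hinge [ 0.9 -2.9]
   sill [-0.3  5.3]
   crate [-4.   3.2]
   wide_mount [ 1.1 -4.8]
   narrow_mount [-0.9 -0.5]
   wide_tab [-0.1 -1.1]
   narrow_tab [ 7.3 37.7]
   handle [1.4 2.2]
   gate_hinge [2.7 2.2]
step [510.   39.7] yaw -12.32
   step [ 2.3 -1. ]
   step_fin [-1.6 -2.2]
   step_corner_near [-0.6 -1.2]
   step_corner_far [-3.8 -0.3]
   step [1.9 2. ]
   step_fin [-0.8  1.7]
   step_corner_near [2.6 0.8]
   step_corner_far [-0.2  0.3]
```

```bash
python3 -c "
from h import *
go([490.7,92,120],77.7)"
```

```text
row [0.0425, -0.0481, 0.1863] [0.0018, 0.0004, 0.1233] |d| 197.0 deg 7.1
```

Emit:
carry_out(deltas=[[0.0425,-0.048,0.186,0.002,0,0.123,0.085],[0.0425,-0.048,0.186,0.002,0,0.123,0.085],[0.0425,-0.048,0.186,0.002,0,0.123,0.085],[0.0425,-0.048,0.186,0.002,0,0.123,0.085],[0.0425,-0.048,0.186,0.002,0,0.123,0.085]])

```text
time: 5.35
tcp_pos: [486.0, 92.1, 113.7]
tcp_rot: [[0.211, 0.977, -0.011], [0.977, -0.211, -0.002], [-0.005, -0.011, -1.0]]
ft_force: [-0.6, -0.4, 0.8]
opening: 85.1
```

```bash
python3 look.py w3 wrist step_fin step step_corner_near step_corner_far sill crate handle; python3 fit.py w3; python3 fit.py w1 w2 w3|grep yaw; python3 -c "
from h import *
go([490.7,92,44],77.7)"
```

```text
t 5.35 tcp [486.   92.1 113.7] az 77.8 tilt 0.7 F [-0.6 -0.4  0.8] open 85.1 j [ 11.  -2. -13.  81.  -0. 113.]
step_fin [260.  209.7] 0.83
step [294.8 244.3] 0.66
step_corner_near [212.5 317.6] 0.75
handle [260.4 208.7] 0.72
step [516.2  38. ] yaw -11.13
   step [ 1.  -1.6]
   step_fin [-2.2 -0.3]
   step_corner_near [1. 2.]
crate [521.5 -96.9] yaw -2.54
step [511.4  39. ] yaw -12.31
row [-0.0002, -0.0016, 0.0782] [0.0026, -0.0007, -0.0003] |d| 78.0 deg 0.2
```

View pics/w3_a.png

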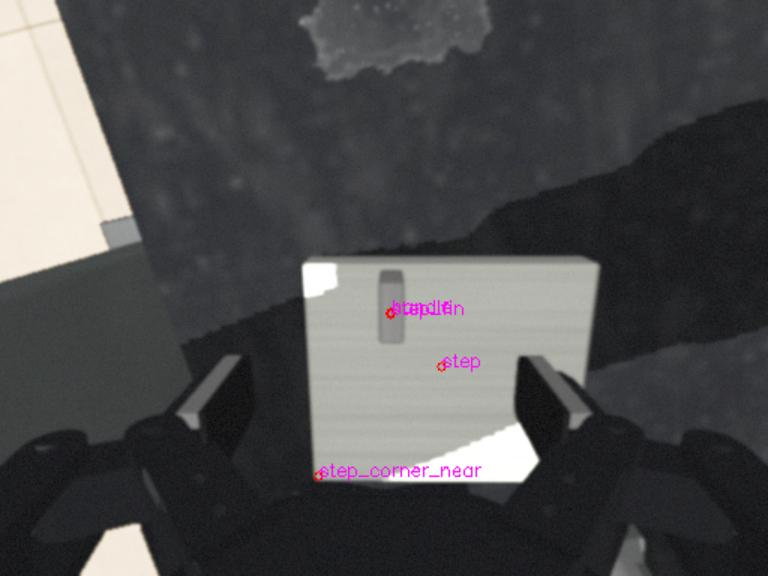

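```bash
python3 look.py w3 wrist step_fin step step_corner_near; python3 fit.py w3;python3 -c "
from h import *
st();print(atz(ray('wrist',(260.7,204.7)),42));go([490.7,92,44],77.7)"
```

```text
t 5.75 tcp [492.1  91.8 122.2] az 77.7 tilt 0.2 F [-0.5  0.5 -0.2] open 85.0 j [ 11.  -3. -12.  81.  -0. 113.]
step_fin [250.2 205.7] 0.58
step [287.9 237.2] 0.86
step_corner_near [201.9 315.2] 0.95
step [508.8  44.1] yaw -12.0
   step [2.2 1.3]
   step_fin [-1.3 -2.3]
   step_corner_near [-0.7  0.8]
t 5.95 tcp [491.1  91.9 120.7] az 77.7 tilt 0.0 F [-0.7 -0.1  0.1] open 85.2 j [ 11.  -2. -12.  81.  -0. 113.]
[495.26354749  94.02327634  42.        ]
row [0.0, -0.0004, 0.0767] [0.0004, 0.0002, 0.0] |d| 77.0 deg 0.0
```

Emit:
carry_out(deltas=[[0.002,0,0.03,0,0,0,0.085],[0.002,0,0.06,0,0,0,0.06],[0.002,0,0.077,0,0,0,0.04],[0.002,0,0.077,0,0,0,0.02],[0.002,0,0.077,0,0,0,0.0]])

```text
time: 6.45
tcp_pos: [491.6, 93.8, 44.3]
tcp_rot: [[0.213, 0.977, 0.0], [0.977, -0.213, -0.0], [-0.0, 0.0, -1.0]]
ft_force: [-0.2, 0.8, -0.0]
opening: 28.2
```

Emit:
carry_out(deltas=[[0,0,0,0,0,0,0],[0,0,0,0,0,0,0],[0,0,0,0,0,0,0],[0,0,0,0,0,0,0]])

```text
time: 6.85
tcp_pos: [492.4, 94.0, 45.7]
tcp_rot: [[0.213, 0.977, 0.002], [0.977, -0.213, 0.0], [0.001, 0.002, -1.0]]
ft_force: [-2.0, -0.4, 5.9]
opening: 10.4
```

```bash
python3 -c "
from h import *
st();go([499.7,31,44],86.5)"
```

```text
t 6.85 tcp [492.4  94.   45.7] az 77.7 tilt 0.1 F [-2.  -0.4  5.9] open 10.4 j [ 11.  -1. -18.  72.  -0. 113.]
row [-0.06, 0.0206, 0.0017] [0.0024, -0.0006, -0.1535] |d| 63.0 deg 8.8
```

Emit:
carry_out(deltas=[[-0.02,0.007,0.001,0,0,-0.05,0],[-0.035,0.013,0.001,0,0,-0.1,0],[-0.048,0.0185,0.001,0,0,-0.155,0],[-0.048,0.0185,0.001,0,0,-0.155,0],[-0.048,0.0185,0.001,0,0,-0.155,0]])

```text
time: 7.35
tcp_pos: [500.9, 42.4, 45.7]
tcp_rot: [[0.063, 0.998, 0.004], [0.998, -0.063, -0.002], [-0.001, 0.005, -1.0]]
ft_force: [0.7, -6.3, 5.8]
opening: 10.9
```

```bash
python3 look.py w4 wrist step_fin step step_corner_near step_corner_far sill crate handle gate_hinge wide_mount narrow_mount; python3 fit.py w4; python3 look.py t4 top step step_corner_near step_corner_far step_fin sill crate handle; python3 fit.py t4
python3 - <<'E'
import cv2,numpy as np
a=cv2.resize(cv2.imread("pics/t4.png")[150:240,215:325],(440*1,360),interpolation=cv2.INTER_CUBIC)
b=cv2.resize(cv2.imread("pics/w4.png")[150:384,130:390],(360,324),interpolation=cv2.INTER_CUBIC)
c=np.zeros((360,800,3),np.uint8);c[:360,:440]=a;c[:324,440:]=b;cv2.imwrite("pics/v4.png",c)
E
```

```text
t 7.35 tcp [500.9  42.4  45.7] az 86.4 tilt 0.3 F [ 0.7 -6.3  5.8] open 10.9 j [  5.  -1. -18.  72.  -0.  98.]
sill [256.8 255.8] 0.29
t 7.9 tcp [500.9  43.   45.7] az 86.5 tilt 0.3 F [ 0.8 -5.9  5.2] open 10.9 j [  5.  -1. -18.  72.  -0.  99.]
step [250.6 195.9] 0.91
step_corner_near [261.2 206.2] 0.64
step_corner_far [340.3 212.9] 0.2
step_fin [235.6 195.7] 0.96
sill [267.6 193.6] 0.84
crate [269.  194.2] 0.8
handle [256.3 176.9] 0.51
crate [527.2 -87.5] yaw 2.56
   sill [-1.2 -8.4]
   crate [-3.1  0.5]
   handle [8.2 5. ]
step [515.7 -26.6] yaw -32.89
   step [ 1.1 17.5]
   step_fin [-1.1 22.8]
   step_corner_near [ 55.  -13.7]
   step_corner_far [ -98.2 -262.3]
```

View pics/v4.png

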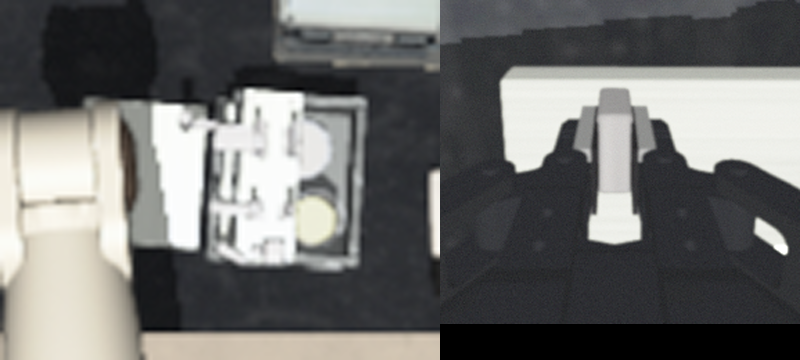

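Emit:
carry_out(deltas=[[-0.004,0,0,0,0,0.008,0],[-0.007,0,0,0,0,0.008,0],[-0.009,0,0,0,0,0.008,0]])

```text
time: 8.6
tcp_pos: [500.3, 34.4, 45.8]
tcp_rot: [[0.07, 0.998, 0.005], [0.998, -0.07, -0.001], [-0.0, 0.005, -1.0]]
ft_force: [-2.1, 6.2, 0.8]
opening: 10.7
```

Emit:
carry_out(deltas=[[-0.002,0,0,0,0,0,0],[-0.004,0,0,0,0,0,0]])

```text
time: 8.8
tcp_pos: [498.9, 32.9, 45.7]
tcp_rot: [[0.068, 0.998, 0.002], [0.998, -0.068, 0.006], [0.006, 0.002, -1.0]]
ft_force: [-8.3, 24.2, 6.3]
opening: 10.3
```

```bash
python3 -c "
from h import *
st();s=manip.state();print(s['torque'],s['joint_torque']);manip.snapshot('top');st();print(manip.state()['torque'])"
```

```text
t 8.8 tcp [498.9  32.9  45.7] az 86.1 tilt 0.3 F [-8.3 24.2  6.3] open 10.3 j [  4.  -1. -19.  72.   0.  97.]
[4.56593005 1.91423261 0.6631832 ] [-12.37601101 -42.54070044  46.69338584  -3.27429548  -6.40925243
   0.69252189]
t 8.85 tcp [498.8  32.9  45.8] az 86.1 tilt 0.3 F [-7.5 17.5  3.9] open 10.5 j [  4.  -1. -19.  72.   0.  97.]
[3.32506743 1.56688667 0.61819286]
```

Emit:
carry_out(deltas=[[-0.003,-0.0005,0,0,0,0,0],[-0.003,-0.0005,0,0,0,0,0]])

```text
time: 9.05
tcp_pos: [498.6, 32.6, 46.4]
tcp_rot: [[0.065, 0.998, 0.003], [0.998, -0.065, 0.012], [0.012, 0.003, -1.0]]
ft_force: [-0.1, 18.5, 2.6]
opening: 10.9
```

```bash
python3 -c "
from h import *
st();print(manip.state()['torque'])"
```

```text
t 9.05 tcp [498.6  32.6  46.4] az 86.3 tilt 0.7 F [-0.1 18.5  2.6] open 10.9 j [  3.  -1. -19.  72.   1.  97.]
[3.43362636 0.04158306 0.59646628]
```

Emit:
carry_out(deltas=[[0,0,0,0,0,0,0.04],[0,0,0,0,0,0,0.06],[0,0,0,0,0,0,0.07],[0,0,-0.03,0,0,0,0.07],[0,0,-0.08,0,0,0,0.07]])

```text
time: 9.55
tcp_pos: [496.3, 31.1, 124.2]
tcp_rot: [[0.065, 0.998, -0.003], [0.998, -0.065, 0.011], [0.011, -0.004, -1.0]]
ft_force: [1.2, 0.8, 0.0]
opening: 69.8
```

```bash
python3 -c "
from h import *
st();go([520,-110,320],87)"
```

```text
t 9.55 tcp [496.3  31.1 124.2] az 86.2 tilt 0.7 F [1.2 0.8 0. ] open 69.8 j [  3.  -3. -12.  81.   1.  97.]
row [-0.1371, 0.0322, -0.1974] [-0.0036, -0.0109, -0.0132] |d| 243.0 deg 1.0
```

Emit:
carry_out(deltas=[[0,0,-0.05,0,0,0,0.085],[0,0,-0.1,-0.004,-0.011,-0.013,0.085],[-0.137,0.032,-0.197,-0.004,-0.011,-0.013,0.085],[-0.137,0.032,-0.197,-0.004,-0.011,-0.013,0.085],[-0.137,0.032,-0.197,-0.004,-0.011,-0.013,0.085]])

```text
time: 10.05
tcp_pos: [516.9, -94.3, 309.3]
tcp_rot: [[0.052, 0.999, 0.001], [0.999, -0.052, -0.001], [-0.001, 0.001, -1.0]]
ft_force: [2.1, 0.7, -0.1]
opening: 84.9
```

Emit:
carry_out(deltas=[[-0.06,0,0,0,0,0,0.085],[-0.06,0,0,0,0,0,0.085],[-0.06,0,0,0,0,0,0.085],[-0.06,0,0,0,0,0,0.085]])

```text
time: 10.45
tcp_pos: [513.6, -153.9, 308.9]
tcp_rot: [[0.053, 0.999, 0.0], [0.999, -0.053, -0.0], [-0.0, 0.0, -1.0]]
ft_force: [0.8, -0.2, 0.6]
opening: 84.9
```

```bash
python3 look.py w5 wrist sill step step_fin step_corner_near step_corner_far wide_mount wide_tab narrow_mount narrow_tab handle gate_hinge crate;python3 fit.py w5;python3 -c "
from h import st;st()"
```

```text
t 10.45 tcp [ 513.6 -153.9  308.9] az 87.0 tilt 0.0 F [ 0.8 -0.2  0.6] open 84.9 j [-17.   5.  17. 102.  -0.  76.]
sill [220.  155.8] 0.72
step [260.9  56.2] 0.73
step_fin [235.9  11.3] 0.71
step_corner_near [204.3 109.2] 0.56
step_corner_far [315.8 106.5] 0.86
wide_mount [295.  151.4] 0.6
wide_tab [299.8 153.4] 0.82
narrow_mount [229.2 147.3] 0.97
narrow_tab [222.6 155.7] 0.73
handle [311.6  71.9] 0.93
gate_hinge [193.5 119.8] 0.69
crate [258.4 117.5] 0.96
crate [522.  -95.7] yaw -2.2
   sill [-58.1 -61.3]
   crate [-0.3  1.8]
   wide_mount [ 2.8 -2.2]
   narrow_mount [1.4 2.9]
   wide_tab [1.3 0.6]
   narrow_tab [-1.3 -0.8]
   handle [-1.1  0.3]
   gate_hinge [1.9 1.9]
step [527.6 -14.8] yaw -2.17
   step [1.1 2.6]
   step_fin [ 0.8 -1.8]
   step_corner_near [-1.6 -1. ]
   step_corner_far [-0.4  0.4]
t 11.1 tcp [ 513.8 -154.1  309.3] az 87.0 tilt 0.1 F [ 1.5 -0.4  1. ] open 85.3 j [-17.   5.  17. 102.  -0.  76.]
```

View pics/w5_a.png

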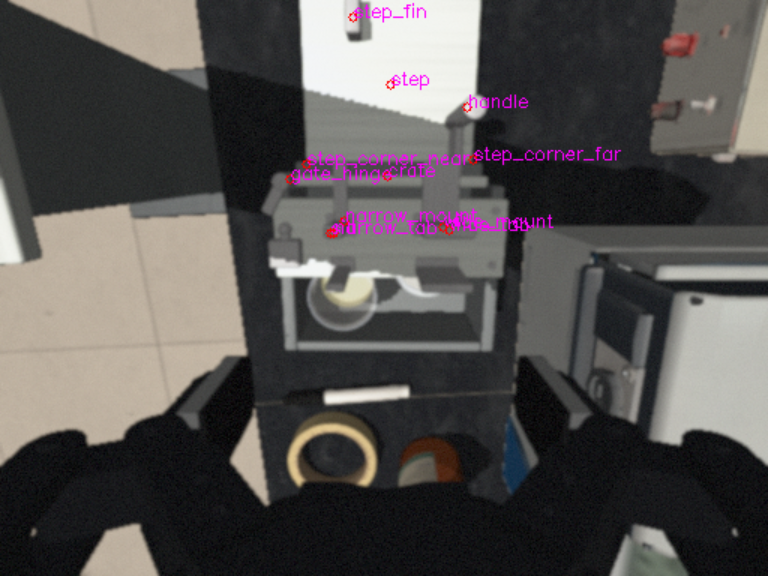

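```bash
python3 - <<'E'
import cv2
a=cv2.imread("pics/w5.png")[50:200,170:350]
cv2.imwrite("pics/v5.png",cv2.resize(a,(720,600),interpolation=cv2.INTER_CUBIC))
E
```

```text
(no output)
```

View pics/v5.png

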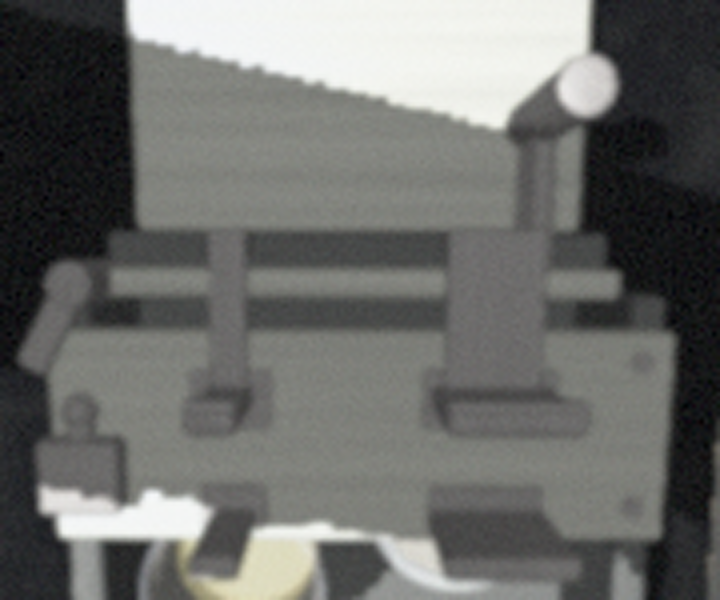

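```bash
python3 - <<'E'
from h import *
np.set_printoptions(precision=0,suppress=True)
for p in [(523,230),(590,250),(655,160)]:
    r=ray('wrist',np.array(p)/1.5)
    print([atz(r,z) for z in(0,100,200)])
go([554,-154,250],177);go([554,-154,250],-3)
E
python3 fit.py w1 w2 w5|grep yaw
```

```text
[array([ 653., -152.,    0.]), array([ 621., -137.,  100.]), array([ 590., -122.,  200.])]
[array([ 720., -176.,    0.]), array([ 673., -155.,  100.]), array([ 626., -135.,  200.])]
[array([775., -92.,   0.]), array([716., -91., 100.]), array([656., -90., 200.])]
row [0.0022, 0.0401, 0.0594] [0.0003, 0.0015, -1.5704] |d| 72.0 deg 90.0
row [0.0022, 0.0401, 0.0594] [0.0015, -0.0003, 1.5712] |d| 72.0 deg 90.0
crate [521.9 -96.7] yaw -3.03
step [512.7  37.1] yaw -12.14
```

Emit:
carry_out(deltas=[[0,0.04,0.03,0,0,-1.57,0.085],[0,0.04,0.03,0,0,-1.57,0.085],[0,0.04,0.03,0,0,-1.57,0.085],[0,0.04,0.03,0,0,-1.57,0.085],[0,0.04,0.03,0,0,-1.57,0.085]])

```text
time: 11.6
tcp_pos: [553.8, -156.2, 279.1]
tcp_rot: [[-0.647, 0.762, 0.001], [0.762, 0.647, -0.001], [-0.001, 0.0, -1.0]]
ft_force: [-0.5, 0.1, -0.5]
opening: 85.0
```

```bash
python3 -c "
from h import *
st();go([554,-154,250],177)"
```

```text
t 11.6 tcp [ 553.8 -156.2  279.1] az 130.3 tilt 0.1 F [-0.5  0.1 -0.5] open 85.0 j [-16.   9.  18.  99.  -0.  34.]
row [0.0016, 0.0016, 0.0291] [-0.0003, 0.0009, -0.8144] |d| 29.0 deg 46.7
```

Emit:
carry_out(deltas=[[0.0015,0.0015,0.03,0,0.001,-0.814,0.085],[0.0015,0.0015,0.03,0,0.001,-0.814,0.085],[0.0015,0.0015,0.03,0,0.001,-0.814,0.085],[0.0015,0.0015,0.03,0,0.001,-0.814,0.085],[0.0015,0.0015,0.03,0,0.001,-0.814,0.085]])

```text
time: 12.1
tcp_pos: [554.0, -154.2, 249.0]
tcp_rot: [[-0.993, 0.117, -0.0], [0.117, 0.993, -0.0], [0.0, -0.0, -1.0]]
ft_force: [-0.5, 0.2, -0.5]
opening: 84.7
```

Emit:
carry_out(deltas=[[0,0,0,0,0,-0.1,0.085],[0,0,0,0,0,-0.1,0.085],[0,0,0,0,0,-0.1,0.085]])

```text
time: 12.4
tcp_pos: [554.0, -154.2, 249.0]
tcp_rot: [[-1.0, 0.02, -0.0], [0.02, 1.0, -0.0], [0.0, -0.0, -1.0]]
ft_force: [0.2, 0.0, -0.8]
opening: 84.8
```

```bash
python3 look.py w6 wrist wide_mount wide_tab narrow_mount narrow_tab handle gate_hinge crate;python3 fit.py w6;python3 -c "
from h import st,go;st();go([554,-154,158],177)"
```

```text
t 12.4 tcp [ 554.  -154.2  249. ] az 178.9 tilt 0.0 F [ 0.2  0.  -0.8] open 84.8 j [-16.   8.  14.  95.  -0. -14.]
wide_mount [285.8 186.1] 0.9
wide_tab [290.9 202.5] 0.59
narrow_mount [289.4 105.9] 0.76
narrow_tab [295.7 107. ] 0.93
handle [371.9 213.7] 0.85
gate_hinge [327.9  61.9] 0.8
crate [299.5 138.3] 0.57
crate [520.5 -95.7] yaw -3.54
   crate [-0.7 -2.1]
   wide_mount [-0.6  1.9]
   narrow_mount [-1. -0.]
   wide_tab [0.9 0.3]
   narrow_tab [ 0.5 -1.6]
   handle [-0.1 -0.1]
   gate_hinge [1.  1.6]
t 12.8 tcp [ 554.  -154.2  249. ] az 179.0 tilt 0.0 F [-0.2 -0.7 -0.4] open 85.2 j [-16.   8.  14.  95.  -0. -15.]
row [-0.0, 0.0002, 0.091] [-0.0002, -0.0003, 0.0351] |d| 91.0 deg 2.0
```

View pics/w6_a.png

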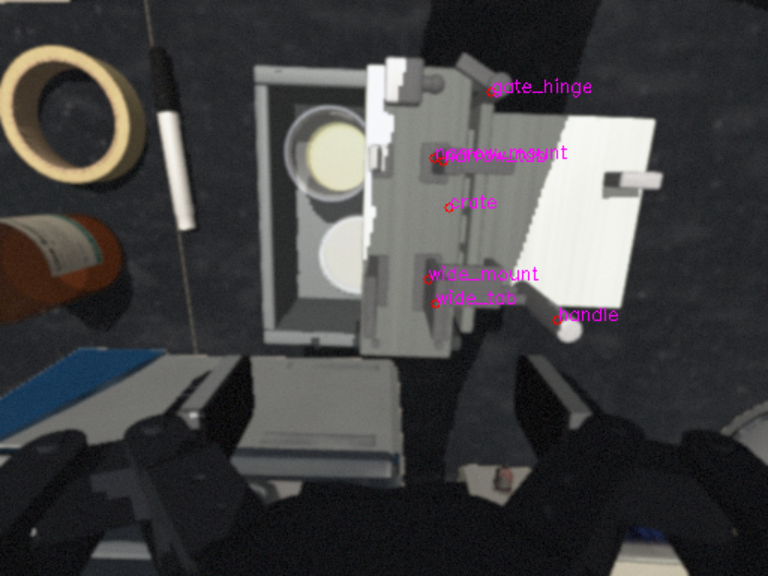

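```bash
python3 - <<'E'
from h import *
r6=ray('wrist',np.array((395,362))/1.5)
o=np.array([653.,-152,0]);d=np.array([590.,-122,200])-o
print(tri([r6,(o,d/np.linalg.norm(d))]))
E
```

```text
(array([ 639.25212836, -145.49095701,   43.99197707]), [0.1, 0.1])
```

Emit:
carry_out(deltas=[[0.0005,0,0.035,0,0,0.035,0.085],[0.0005,0,0.065,0,0,0.035,0.085],[0.0005,0,0.085,0,0,0.035,0.085],[0.0005,0,0.091,0,0,0.035,0.075],[0.0005,0,0.091,0,0,0.035,0.065]])

```text
time: 13.3
tcp_pos: [553.1, -154.1, 157.7]
tcp_rot: [[-0.999, 0.052, -0.001], [0.052, 0.999, 0.0], [0.001, 0.0, -1.0]]
ft_force: [0.1, -0.2, 0.4]
opening: 65.4
```

Emit:
carry_out(deltas=[[0,0,0,0,0,0,0.05],[0,0,0,0,0,0,0.045]])

```text
time: 13.5
tcp_pos: [553.8, -153.9, 159.4]
tcp_rot: [[-0.999, 0.052, 0.001], [0.052, 0.999, 0.0], [-0.001, 0.0, -1.0]]
ft_force: [0.1, 2.6, 4.0]
opening: 44.6
```

Emit:
carry_out(deltas=[[0,0,0,0,0,0,0.03],[0,0,0,0,0,0,0.025],[0,0,0,0,0,0,0.02]])

```text
time: 13.8
tcp_pos: [554.0, -154.2, 159.9]
tcp_rot: [[-0.999, 0.052, 0.002], [0.052, 0.999, -0.001], [-0.002, -0.0, -1.0]]
ft_force: [0.5, 2.1, 0.7]
opening: 20.2
```

Emit:
carry_out(deltas=[[0,0,0,0,0,0,0.012],[0,0,0,0,0,0,0.005],[0,0,0,0,0,0,0],[0,0,0,0,0,0,0]])

```text
time: 14.2
tcp_pos: [553.9, -156.6, 160.0]
tcp_rot: [[-0.999, 0.055, 0.002], [0.055, 0.998, -0.005], [-0.002, -0.005, -1.0]]
ft_force: [-1.1, -12.5, 0.5]
opening: 13.6
```

Emit:
carry_out(deltas=[[0,0,0,0,0,0,0.04],[0,0,0,0,0,0,0.06],[0,0,0,0,0,0,0.075],[0,0,-0.02,0,0,0,0.085],[0,0,-0.055,0,0,0,0.085]])

```text
time: 14.7
tcp_pos: [552.8, -156.0, 213.1]
tcp_rot: [[-0.999, 0.054, -0.003], [0.054, 0.999, -0.004], [0.003, -0.004, -1.0]]
ft_force: [1.1, 0.0, 0.7]
opening: 84.0
```

```bash
python3 look.py w7 wrist wide_tab wide_mount narrow_tab narrow_mount;python3 -c "
from h import st,go;st();go([483.6,-150.2,215],177)"
python3 - <<'E'
import cv2
cv2.imwrite("pics/v7.png",cv2.resize(cv2.imread("pics/w7.png")[20:260,200:420],None,fx=2.4,fy=2.4,interpolation=cv2.INTER_CUBIC))
E
```

```text
t 14.7 tcp [ 552.8 -156.   213.1] az 176.9 tilt 0.3 F [1.1 0.  0.7] open 84.0 j [-16.   8.   9.  91.  -0. -13.]
wide_tab [258.2 217.6] 0.64
wide_mount [290.2 200.3] 0.89
narrow_tab [306.6 109.3] 0.77
narrow_mount [296.  104.7] 0.71
t 14.95 tcp [ 553.9 -156.3  214.6] az 176.9 tilt 0.3 F [-0.3 -0.2 -0.2] open 84.8 j [-16.   8.   9.  91.  -0. -13.]
row [0.0705, 0.0023, -0.0005] [-0.0047, 0.0019, -0.0021] |d| 71.0 deg 0.3
```

View pics/v7.png

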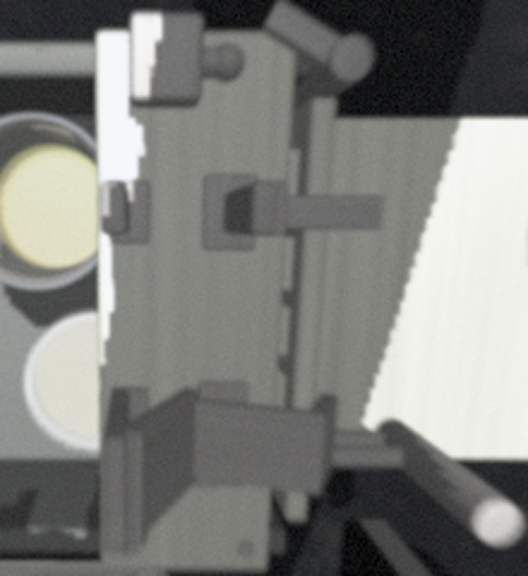

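Emit:
carry_out(deltas=[[0.04,0.001,0,0,0.002,0,0.085],[0.0705,0.0025,0,-0.004,0.002,-0.002,0.085],[0.0705,0.0025,0,-0.004,0.002,-0.002,0.085],[0.0705,0.0025,0,-0.004,0.002,-0.002,0.085]])

```text
time: 15.35
tcp_pos: [483.2, -149.9, 213.8]
tcp_rot: [[-0.999, 0.053, -0.001], [0.053, 0.999, -0.001], [0.001, -0.001, -1.0]]
ft_force: [-0.1, -0.2, 0.0]
opening: 84.9
```

```bash
python3 -c "
from h import st,go;st();go([484,-151,158],177)"
```

```text
t 15.35 tcp [ 483.2 -149.9  213.8] az 177.0 tilt 0.1 F [-0.1 -0.2  0. ] open 84.9 j [-17.  -2.  -1.  91.  -0. -14.]
row [-0.0009, -0.001, 0.0558] [-0.0007, -0.0006, -0.0004] |d| 56.0 deg 0.1
```

Emit:
carry_out(deltas=[[-0.001,-0.002,0.03,0,0,0,0.085],[-0.001,-0.002,0.05,0,0,0,0.085],[-0.001,-0.002,0.056,0,0,0,0.085],[-0.001,-0.002,0.056,0,0,0,0.07],[-0.001,-0.002,0.056,0,0,0,0.055]])

```text
time: 15.85
tcp_pos: [484.6, -151.9, 158.6]
tcp_rot: [[-0.999, 0.053, 0.0], [0.053, 0.999, -0.0], [-0.0, -0.0, -1.0]]
ft_force: [-0.3, 2.8, 2.8]
opening: 58.7
```

Emit:
carry_out(deltas=[[0,0,0,0,0,0,0.045],[0,0,0,0,0,0,0.035],[0,0,0,0,0,0,0.025],[0,0,0,0,0,0,0.02]])

```text
time: 16.25
tcp_pos: [485.0, -151.9, 158.9]
tcp_rot: [[-0.999, 0.052, 0.001], [0.052, 0.999, -0.001], [-0.001, -0.0, -1.0]]
ft_force: [2.9, 2.7, 1.8]
opening: 20.1
```

Emit:
carry_out(deltas=[[0,0,0,0,0,0,0.012],[0,0,0,0,0,0,0.005],[0,0,0,0,0,0,0],[0,0,0,0,0,0,0]])

```text
time: 16.65
tcp_pos: [485.0, -152.8, 159.0]
tcp_rot: [[-0.999, 0.053, 0.001], [0.053, 0.999, -0.002], [-0.002, -0.002, -1.0]]
ft_force: [0.3, -5.8, 2.0]
opening: 13.8
```

Emit:
carry_out(deltas=[[0,0,0,0,0,0,0.04],[0,0,0,0,0,0,0.06],[0,0,0,0,0,0,0.08],[0,0,-0.03,0,0,0,0.085],[0,0,-0.07,0,0,0,0.085]])

```text
time: 17.15
tcp_pos: [483.9, -152.5, 228.0]
tcp_rot: [[-0.999, 0.053, -0.002], [0.053, 0.999, -0.001], [0.002, -0.001, -1.0]]
ft_force: [1.4, -0.5, 0.5]
opening: 84.1
```

```bash
python3 look.py w8 wrist narrow_tab handle;python3 -c "
from h import st,go;st();go([574,-54,250],87)"
python3 - <<'E'
import cv2
cv2.imwrite("pics/v8.png",cv2.resize(cv2.imread("pics/w8.png")[60:300,200:460],None,fx=2.2,fy=2.2,interpolation=cv2.INTER_CUBIC))
E
```

```text
t 17.15 tcp [ 483.9 -152.5  228. ] az 176.9 tilt 0.2 F [ 1.4 -0.5  0.5] open 84.1 j [-17.  -1.   1.  93.  -0. -14.]
narrow_tab [254.9 210.7] 0.97
t 17.3 tcp [ 485.8 -153.   231.5] az 176.9 tilt 0.4 F [-0.2  0.8 -0.1] open 84.9 j [-17.  -1.   2.  92.  -0. -14.]
row [-0.0828, 0.1035, -0.0184] [0.0018, 0.007, 1.5697] |d| 134.0 deg 89.9
```

View pics/v8.png

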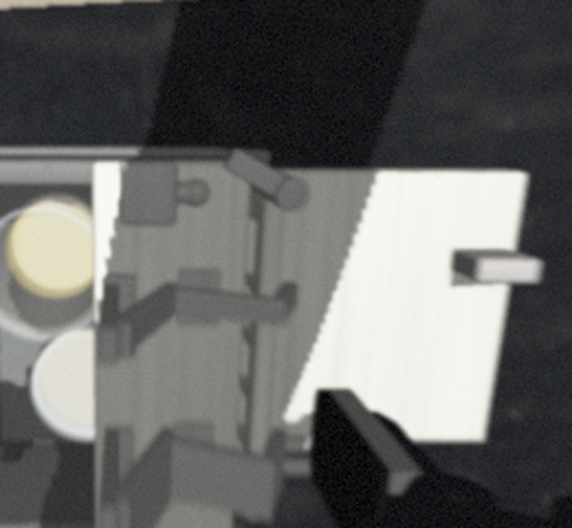

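Both catches show the moving tab tilted onto the fixed one. Next the handle.

Emit:
carry_out(deltas=[[-0.083,0.1035,-0.03,0.002,0.007,1.57,0.085],[-0.083,0.1035,-0.03,0.002,0.007,1.57,0.085],[-0.083,0.1035,-0.03,0.002,0.007,1.57,0.085],[-0.083,0.1035,-0.03,0.002,0.007,1.57,0.085],[-0.083,0.1035,-0.03,0.002,0.007,1.57,0.085]])

```text
time: 17.8
tcp_pos: [574.7, -52.9, 260.0]
tcp_rot: [[-0.701, 0.713, -0.002], [0.713, 0.701, -0.002], [0.0, -0.002, -1.0]]
ft_force: [-1.0, 0.8, 0.6]
opening: 84.8
```

```bash
python3 -c "
from h import st,go;st();go([574,-54,250],87)"
```

```text
t 17.8 tcp [574.7 -52.9 260. ] az 134.5 tilt 0.1 F [-1.   0.8  0.6] open 84.8 j [-5.  9. 16. 97. -0. 40.]
row [-0.0004, -0.0012, 0.01] [-0.0022, 0.0009, 0.8288] |d| 10.0 deg 47.5
```

Emit:
carry_out(deltas=[[0,-0.001,0.005,-0.002,0,0.83,0.085],[0,-0.001,0.005,-0.002,0,0.83,0.085],[0,-0.001,0.005,-0.002,0,0.83,0.085],[0,-0.001,0.005,-0.002,0,0.83,0.085],[0,-0.001,0.005,-0.002,0,0.83,0.085]])

```text
time: 18.3
tcp_pos: [573.7, -53.6, 253.7]
tcp_rot: [[-0.024, 1.0, -0.002], [1.0, 0.024, -0.001], [-0.001, -0.002, -1.0]]
ft_force: [-0.3, 0.9, -0.2]
opening: 84.9
```

Emit:
carry_out(deltas=[[0,0,0,0,0,0.08,0.085],[0,0,0,0,0,0.08,0.085]])

```text
time: 18.5
tcp_pos: [573.4, -53.7, 252.3]
tcp_rot: [[0.057, 0.998, -0.004], [0.998, -0.057, -0.001], [-0.001, -0.003, -1.0]]
ft_force: [0.6, -0.6, -1.1]
opening: 85.2
```

```bash
python3 look.py w9 wrist handle step step_fin step_corner_near step_corner_far gate_hinge;python3 fit.py w9; python3 -c "
from h import *
import pickle
print(atz(pickle.load(open('w9.pkl','rb'))['handle'],135));st();go([574,-54,132],87)"
```

```text
t 18.5 tcp [573.4 -53.7 252.3] az 86.7 tilt 0.2 F [ 0.6 -0.6 -1.1] open 85.2 j [-5.  9. 15. 96. -0. 88.]
handle [256.1 193.7] 0.77
step [220.4 138.3] 0.74
step_fin [182.  100.6] 0.61
step_corner_near [160.2 190. ] 0.85
step_corner_far [276.8 192.9] 0.91
gate_hinge [132.  224.8] 0.78
crate [521.  -94.6] yaw -4.14
   handle [-0.3 -0.1]
   gate_hinge [0.3 0.1]
step [528.3 -16.1] yaw -3.13
   step [2.2 0.4]
   step_fin [-4.  -2.1]
   step_corner_near [2.  2.7]
   step_corner_far [-1.  -0.8]
[573.74257766 -53.42535423 135.        ]
t 18.85 tcp [573.7 -53.7 253.6] az 86.9 tilt 0.1 F [0.1 0.1 0.5] open 84.8 j [-5.  9. 15. 96. -0. 88.]
row [-0.0002, 0.0005, 0.1216] [-0.0017, 0.0012, -0.0024] |d| 122.0 deg 0.2
```

View pics/w9_a.png

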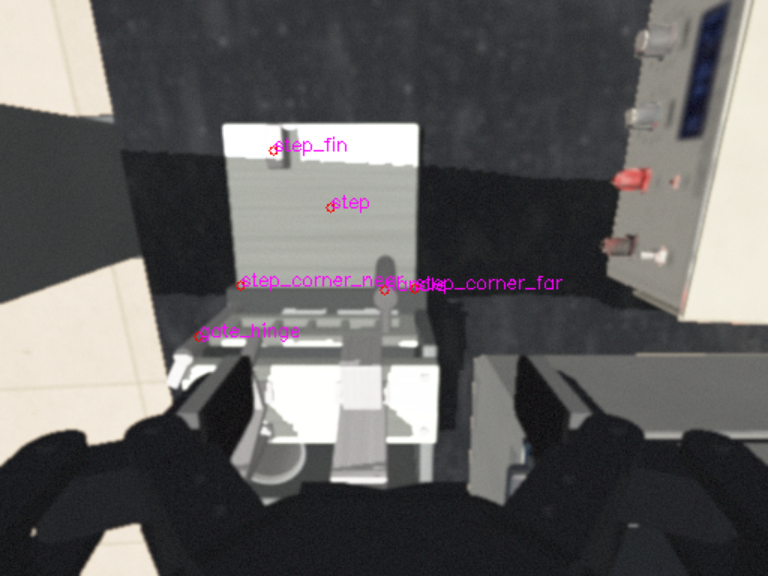

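Emit:
carry_out(deltas=[[0,0,0.04,0,0,0,0.06],[0,0,0.08,0,0,0,0.05],[0,0,0.11,0,0,0,0.05],[0,0,0.121,0,0,0,0.05],[0,0,0.121,0,0,0,0.03]])

```text
time: 19.35
tcp_pos: [572.8, -53.8, 131.5]
tcp_rot: [[0.054, 0.999, -0.004], [0.999, -0.054, -0.001], [-0.001, -0.004, -1.0]]
ft_force: [0.0, 0.2, -0.1]
opening: 36.6
```

Emit:
carry_out(deltas=[[0,0,0,0,0,0,0.015],[0,0,0,0,0,0,0],[0,0,0,0,0,0,0],[0,0,0,0,0,0,0]])

```text
time: 19.75
tcp_pos: [573.8, -53.8, 133.5]
tcp_rot: [[0.054, 0.999, -0.001], [0.999, -0.054, -0.001], [-0.001, -0.001, -1.0]]
ft_force: [1.1, 0.3, 7.6]
opening: 12.6
```

```bash
cat > arc.py <<'E'
from h import *
import sys
# absolute gate angles wanted (deg), from hinge; rotates with gate
s=manip.state();R=np.array(s["tcp_rot"]);p=np.array(s["tcp_pos"])
y=np.radians(-3.2);H=np.array([521.5-75*np.cos(y),-96.2-75*np.sin(y)])
v=p[:2]-H;th=np.degrees(np.arctan2(v[1],v[0]))-np.degrees(y)-np.degrees(np.arctan2(45,125));print("hinge",H,"r",np.hypot(*v).round(1),"gate deg now",th.round(1))
st()
for g in map(float,sys.argv[1:]):
    a=np.radians(g+19.8)+y;X=np.array([*(H+133*np.array([np.cos(a),np.sin(a)])),p[2]])
    T=Ro.from_euler("z",g-3.2+90,degrees=True).as_matrix()@np.diag([1.,-1,-1])
    print(g,(R.T@(X-p)/1000).round(4).tolist(),Ro.from_matrix(R.T@T).as_rotvec().round(3).tolist())
E
python3 arc.py 5 10 15 20 25
```

```text
hinge [446.61694269 -92.01338713] r 132.8 gate deg now 0.1
t 19.75 tcp [573.8 -53.8 133.5] az 86.9 tilt 0.1 F [1.1 0.3 7.6] open 12.6 j [-5.  8.  0. 82. -0. 88.]
5.0 [0.0106, -0.0041, -0.0] [-0.001, 0.001, -0.086]
10.0 [0.0209, -0.0094, -0.0] [-0.001, 0.001, -0.173]
15.0 [0.0307, -0.0156, -0.0] [-0.001, 0.001, -0.26]
20.0 [0.04, -0.0226, -0.0] [-0.001, 0.001, -0.348]
25.0 [0.0485, -0.0304, -0.0] [-0.001, 0.001, -0.435]
```

Gripped (12.6 mm on the 14 mm post), radius 132.8 matches. Swing.

Emit:
carry_out(deltas=[[0.0106,-0.004,0,0,0,-0.086,0],[0.021,-0.0095,0,0,0,-0.173,0],[0.0305,-0.0155,0,0,0,-0.26,0]])

```text
time: 20.05
tcp_pos: [559.7, -22.4, 133.6]
tcp_rot: [[-0.207, 0.978, -0.001], [0.978, 0.207, -0.002], [-0.001, -0.001, -1.0]]
ft_force: [-1.1, -1.9, -2.5]
opening: 12.5
```

```bash
python3 arc.py 20 25 30 35 40
```

```text
hinge [446.61694269 -92.01338713] r 132.8 gate deg now 15.0
t 20.05 tcp [559.7 -22.4 133.6] az 102.0 tilt 0.1 F [-1.1 -1.9 -2.5] open 12.5 j [-2.  6. -2. 82. -0. 76.]
20.0 [0.0108, -0.0042, -0.0] [-0.001, 0.001, -0.084]
25.0 [0.0211, -0.0095, -0.0] [-0.002, 0.001, -0.172]
30.0 [0.0309, -0.0156, -0.0] [-0.002, 0.001, -0.259]
35.0 [0.0402, -0.0226, -0.0] [-0.002, 0.001, -0.346]
40.0 [0.0488, -0.0304, -0.0] [-0.002, 0.001, -0.433]
```

Emit:
carry_out(deltas=[[0.0108,-0.004,0,0,0,-0.085,0],[0.021,-0.0095,0,0,0,-0.172,0],[0.031,-0.0155,0,0,0,-0.26,0],[0.04,-0.0225,0,0,0,-0.347,0],[0.0487,-0.0304,0,0,0,-0.434,0]])

```text
time: 20.55
tcp_pos: [519.6, 19.1, 133.6]
tcp_rot: [[-0.602, 0.798, -0.001], [0.798, 0.602, -0.002], [-0.001, -0.002, -1.0]]
ft_force: [0.8, -2.3, -4.6]
opening: 12.1
```

```bash
python3 arc.py 45 50 55 60 65
```

```text
hinge [446.61694269 -92.01338713] r 132.9 gate deg now 40.1
t 20.55 tcp [519.6  19.1 133.6] az 127.0 tilt 0.1 F [ 0.8 -2.3 -4.6] open 12.1 j [ 2.  0. -8. 82. -0. 55.]
45.0 [0.0106, -0.0042, -0.0] [-0.002, 0.001, -0.083]
50.0 [0.0209, -0.0095, 0.0] [-0.002, 0.001, -0.17]
55.0 [0.0307, -0.0156, 0.0] [-0.002, 0.001, -0.258]
60.0 [0.04, -0.0226, 0.0] [-0.002, 0.001, -0.345]
65.0 [0.0486, -0.0304, 0.0] [-0.002, 0.0, -0.432]
```

Emit:
carry_out(deltas=[[0.0106,-0.004,0,0,0,-0.084,0],[0.021,-0.0095,0,0,0,-0.17,0],[0.031,-0.0155,0,0,0,-0.258,0],[0.04,-0.0225,0,0,0,-0.345,0],[0.0487,-0.0304,0,0,0,-0.432,0]])

```text
time: 21.05
tcp_pos: [465.8, 39.7, 133.6]
tcp_rot: [[-0.883, 0.47, -0.001], [0.47, 0.883, -0.002], [-0.0, -0.002, -1.0]]
ft_force: [1.7, -2.8, -5.3]
opening: 12.6
```

Emit:
carry_out(deltas=[[0.0106,-0.004,0,0,0,-0.085,0],[0.015,-0.0064,0,0,0,-0.122,0],[0.015,-0.0064,0,0,0,-0.122,0],[0.015,-0.0064,0,0,0,-0.122,0]])

```text
time: 21.45
tcp_pos: [449.7, 41.0, 133.7]
tcp_rot: [[-0.933, 0.36, -0.001], [0.36, 0.933, -0.002], [-0.0, -0.002, -1.0]]
ft_force: [1.3, -1.1, -6.6]
opening: 12.5
```

```bash
python3 arc.py 70 72; python3 look.py w10 wrist step step_fin step_corner_near step_corner_far gate_hinge handle;python3 fit.py w10; python3 look.py s10 scene handle; python3 look.py t10 top step sill tape marker bottle handle
python3 - <<'E'
import cv2,numpy as np
a=cv2.resize(cv2.imread("pics/t10.png")[150:240,215:325],(400,327),interpolation=cv2.INTER_CUBIC)
b=cv2.resize(cv2.imread("pics/w10.png"),(400,300),interpolation=cv2.INTER_AREA)
e=cv2.resize(cv2.imread("pics/s10.png")[140:260,190:350],(360,270),interpolation=cv2.INTER_CUBIC)
c=np.zeros((600,800,3),np.uint8);c[:327,:400]=a;c[:300,400:]=b;c[327:597,:360]=e;cv2.imwrite("pics/v10.png",c)
E
```

```text
hinge [446.61694269 -92.01338713] r 133.1 gate deg now 72.1
t 21.45 tcp [449.7  41.  133.7] az 158.9 tilt 0.1 F [ 1.3 -1.1 -6.6] open 12.5 j [  5.  -9. -17.  83.  -0.  26.]
70.0 [-0.0045, 0.0015, -0.0] [-0.002, 0.0, 0.037]
72.0 [-0.0001, -0.0, 0.0] [-0.002, 0.0, 0.002]
t 21.45 tcp [449.7  41.  133.7] az 158.9 tilt 0.1 F [ 1.3 -1.1 -6.6] open 12.5 j [  5.  -9. -17.  83.  -0.  26.]
step_fin [153.6 299. ] 0.3
step_corner_near [132.5 237.1] 0.68
gate_hinge [ 55.3 298.2] 0.56
handle [258.  259.5] 0.75
crate [473.2 -19.6] yaw 69.15
   handle [-0. -0.]
   gate_hinge [0. 0.]
step [526.8 -69.3] yaw -6.69
   step_fin [ -2.6 -52. ]
   step_corner_near [ 2.6 52. ]
t 21.8 tcp [449.7  41.  133.6] az 159.0 tilt 0.1 F [ 2.8 -0.1 -6.5] open 12.3 j [  5.  -9. -17.  83.  -0.  26.]
handle [233.1 179.1] 0.59
t 21.9 tcp [449.6  41.  133.6] az 159.0 tilt 0.1 F [ 2.  -1.4 -6.7] open 12.3 j [  5.  -9. -17.  83.  -0.  26.]
step [250.5 198. ] 0.62
sill [268.  192.2] 0.75
tape [268.9 177.1] 0.3
marker [327.1 207.7] 0.52
bottle [346.6 188.8] 0.74
```

View pics/v10.png

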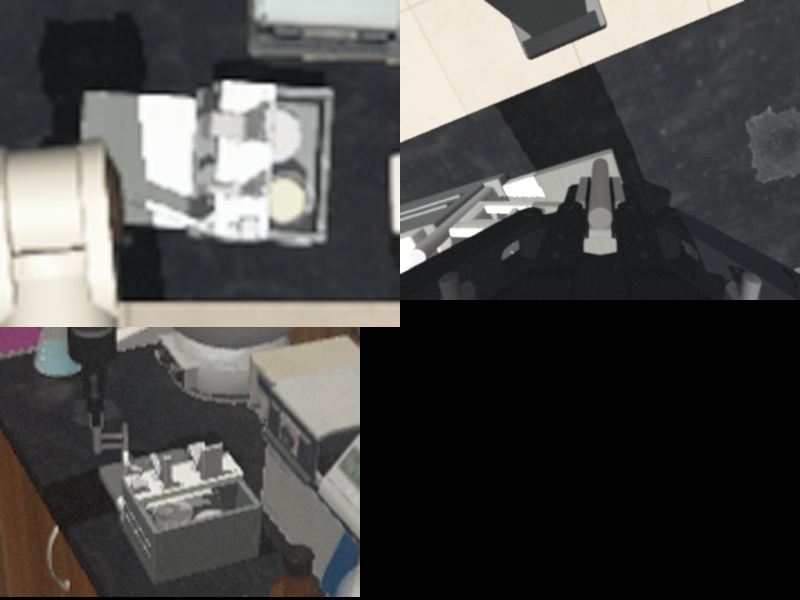

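```bash
python3 -c "
from h import *
st();print(manip.sign_off())"
```

```text
t 22.25 tcp [449.5  41.  133.6] az 159.0 tilt 0.1 F [ 2.2 -0.6 -5.8] open 12.4 j [  5.  -9. -17.  83.  -0.  26.]
the job is handed in; nothing more can be done
None
```

The job is done in the order asked and handed in at 22 s. The step is against the sill, both catches are squeezed (wide first, then narrow), and the gripper is still holding the gate open at about 72°.

- **Step:** I pushed it by its fin until it met the sill at about 18–24 N. In the close view afterwards the inner edge ran parallel to the sill with no visible gap, and was centred to about 1 mm. The last overhead picture shows it still there.
- **Catches:** Both were squeezed until the fingers stopped, at a reading of about 13.7 mm. That is less than the expected 20 mm or so, but the pictures show both moving tabs tilted back to their fixed tabs, and the gate opened freely.
- **Gate:** The arm was holding the handle post when I handed in, with a force of about 6 N at the wrist, mostly vertical. The handle stayed 133 mm from the hinge through the swing, as it should.
- **Checks that failed or disagreed:** In the last wrist view the gripper hid most of the step, so the network fit for the step was unusable (52 mm errors). The late overhead "tape" detection was also wrong, at low confidence. In that overhead check the marker and bottle were within about 2 pixels of where they started. I did not re-check the tape, flask or jar, but the arm stayed clear of them.

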